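Tip the tall carton into the reading bay and press capture

ROBOT

A 7-joint arm with a two-finger parallel gripper is mounted at the origin on the work surface. World frame = base frame: x ahead of the robot, y to its left, z up, the work surface at z = 0. Lengths are in m, angles in rad, forces in N, time in s.
With the tool pointing down it reaches from about 0.4 to 0.875 m from the base axis. Payload 19.3 kg.
Tool frame: the origin (TCP) lies midway between the tips of the shut fingers; the grasp point (between the pads) lies 19 mm behind it (bot.tcp_to_grasp is the distance from the TCP to the grasp point, in m); z points along the fingers, y is the direction in which the jaws open and shut (so a half turn about z gives the same grasp; the last joint's range is limited). The gripper opens to 85 mm and grips with 20 to 120 N. Pads are 22 mm wide; open, the fingers measure 114 mm over their backs; the gripper's body (76 mm by 85 mm) begins 54 mm behind the grasp point. The pads swing forward as they close: fully open they stand 13 mm farther back than shut.
Start: joints at [-1.373, 0.521, -0.036, 1.599, 0.021, 1.021, -0.113], TCP at [0.165, 0.603, 0.231] pointing down, gripper open.
Joint ranges: [-2.91, 2.91], [-0.3, 2.13], [-1.5, 1.42], [0.17, 2.43], [-1.26, 4.41], [0.16, 1.93], [-2.52, 2.52]. Speed limits (rad/s): [1.89, 1.89, 2.39, 2.39, 3.01, 3.01, 3.01].

INTERFACE

Orientations are given as [roll, pitch, yaw] about the fixed x, y, z axes, in that order (R = Rz(yaw) Ry(pitch) Rx(roll)).
In Python, from workcell import bot gives the robot as it stands. The module is installed in compiled form; this text tells all that it offers.
- The arm moves only by the tool drive_tool, never from a script. Its argument "series" is a list of rows, each a list of 5 numbers: the opening in per cent of the stroke, from 0 (shut) to 100 (fully open), then the shift along the world's x, y, z in m, then the turn about the world's z in rad. A call has 1 to 12 rows; each row shifts and turns the pose as measured when the row begins; what a row does not reach is not made up. A row lasts 1/10 s, in which the tool goes at most 50 mm and 8.59 degrees, less where a joint would pass 70% of its speed; a pose out of reach is approached as far as the arm can. A call with a gripper value outside its range is refused whole. The fingers move at their own pace and stop on an object; "newtons" is the grip in N (left out, the last holds). Time passes only in rows, so rows that do not move let the fingers close. It gives the time, the measured TCP pose, the force and the opening at its end, in the units of the state.
- bot.observe(): the state, without advancing time (a new reading comes with each control period).
- bot.grab_frame(name): name is "scene" or "side" or "wrist"; returns the picture (384x512x3 uint8, red, green, blue); there is no depth.
- bot.camera_info(name): a dict with "fx", "fy", "cx", "cy" (pixels), "k1" (the pictures are not rectified: a ray, as slopes to the right and down, at radius r is drawn at 1 + k1 r^2 times it, then the intrinsics apply), "cam_to_world" (4x4, takes a point from camera to world coordinates). Camera axes: x right, y down, z forward; pixel columns grow to the right and rows downward; lengths in m; the calibration is good to about 2 mm. A picture is of the moment at which its call begins: read the wrist's pose just before it. camera_info takes no time and is no camera call; for the wrist camera it gives the pose at the moment of the call.
- bot.job_done(): hands the job in, once; it reports no verdict.
Trained networks look in the newest picture that a camera, given by its name, has taken for a name from the list of things; names that differ only in an ending like _2 or _b are one class to them, and where a whole thing is asked for, a point or a joint stands for the part that bears it (a point fixed in the world has none). Each returns a list of dicts, best first, with "conf" (0 to 1); they miss things now and then, are a little off and sometimes report something else, mostly with a low value. They report only what shows in the picture. A call takes as long as a camera call. They do not tell look-alikes from the thing itself.
- bot.masks_of(camera, target): "mask" (384x512 bool, what is visible of it) and "point" ([column, row] in pixels, amid what is visible of it).
The state is a dict: "clock": time; "qpos": joint angles; "qd": joint speeds; "joint_efforts": joint torques, N m; "position": TCP position; "tool_rot": TCP orientation; "force": force on the tool from outside, world axes, zero at the start; "moment": the same for the moment, N m; "grip_width": finger opening in m.
Only numpy, scipy, OpenCV 4.12 (cv2) and the standard library are available. Lean on these libraries where they do the work, as an engineer would, in place of code of your own. Each camera call takes 0.05 s, during which the arm holds its last target.

TASK

On the optical lab's goods-in counter, push the tall carton over with a fingertip high on its broad face, so that it falls onto the reading mat and lies on a broad face wholly inside the white outline. Then press the capture button fully down and let it come up again. Work by touch alone and pick nothing up; do not let the carton fall away from the outline, do not press the button before the carton lies there, and leave the other things on the counter undisturbed.

Things in the scene. Friction and masses are not known exactly. Their poses are not given: they have to be found in the camera images.
- carton: the tall carton: closed brown cardboard box, 40 (its x, depth) x 70 (its y) x 150 mm tall (its z), about 0.16 kg, blank paper label on both broad faces (+x and -x). Origin: centre of its underside. It stands upright across the line at the -x end of the mat's outline; its +x face looks along the outline to the other end and stands 20 to 40 mm inside the line
- carton_middle (a point): centre of the tall carton's volume, 75 mm above its underside. Pushed from behind 110 to 145 mm above the mat, the carton tips about the lower edge of its far face and past about 15 degrees falls by itself; pushed low it slides
- foot_left (a point): lower end of the tall carton: point of its underside at its y = +35 mm, mid-depth
- foot_right (a point): lower end of the tall carton: point of its underside at its y = -35 mm, mid-depth
- top_left (a point): upper end of the tall carton: point of its top at its y = +35 mm, mid-depth
- top_right (a point): upper end of the tall carton: point of its top at its y = -35 mm, mid-depth
- mat: the reading mat: dark rubber, fixed, 320 (its x) x 260 (its y) x 3 mm, with a flat white line 4 mm wide around a centred rectangle of 210 (x) x 130 mm (y) over the line's outer edges. Origin: centre of its underside, on the table. The tall carton starts at the mat's -x end and has to fall towards its +x. The mat is turned by up to 1.8 rad either way
- capture (a joint): travel of the capture button: 0 up, 0.006 m fully down (a spring, about 5 N at full travel); it comes up by itself
- capture_top (a point): centre of the top of the capture button, a plain grey round cap of 38 mm diameter in a black housing 54 mm across and 12 mm high; the cap top is 22 mm above the table, pressed straight down; it stands to the left or to the right of the mat
- short_carton: bystander: short carton of the same cardboard, 40 x 70 x 85 mm tall, standing on the mat beside the tall one. Origin: centre of its underside
- bottle: bystander: small white closed bottle, 34 mm diameter, 100 mm tall, standing on the mat beyond the outline's far end. Origin: centre of its underside
- screwdriver: bystander: wooden-handled screwdriver 130 mm long, lying on the mat beside the outline on the -y side. Origin: under its middle
- lens_tray: bystander: open grey tray 120 x 90 x 22 mm with lens blanks, on the other side of the mat from the button. Origin: centre of its underside
- glasses_case: bystander: closed black spectacle case 160 x 60 x 36 mm towards the back of the counter. Origin: centre of its underside
- tool_cup: bystander: dark metal cup, 72 mm diameter, 85 mm tall, with tool handles up to 150 mm, towards the back of the counter. Origin: centre of its underside
Mind the look-alikes: they are no part of the job. Of the things that look like the part that bears capture, the smaller one is meant.

How it is judged:
On the way, in this order (a step that is already met when the one before it is completed fails the run):
1. the tall carton lies at rest on a broad face inside the outline (angle between the x axis of carton and the z axis of mat, either way round below 0.1 rad and height (world z) of carton_middle below 0.032 m and x of foot_left in the frame of mat between -0.108 and 0.108 m and y of foot_left in the frame of mat between -0.068 and 0.068 m and x of foot_right in the frame of mat between -0.108 and 0.108 m and y of foot_right in the frame of mat between -0.068 and 0.068 m and x of top_left in the frame of mat between -0.108 and 0.108 m and y of top_left in the frame of mat between -0.068 and 0.068 m and x of top_right in the frame of mat between -0.108 and 0.108 m and y of top_right in the frame of mat between -0.068 and 0.068 m and linear speed of carton below 0.02 m/s and angular speed of carton below 0.1 rad/s), for 0.2 s.
2. the capture button is pressed fully down while the carton lies there (angle between the x axis of carton and the z axis of mat, either way round below 0.1 rad and height (world z) of carton_middle below 0.032 m and x of foot_left in the frame of mat between -0.108 and 0.108 m and y of foot_left in the frame of mat between -0.068 and 0.068 m and x of foot_right in the frame of mat between -0.108 and 0.108 m and y of foot_right in the frame of mat between -0.068 and 0.068 m and x of top_left in the frame of mat between -0.108 and 0.108 m and y of top_left in the frame of mat between -0.068 and 0.068 m and x of top_right in the frame of mat between -0.108 and 0.108 m and y of top_right in the frame of mat between -0.068 and 0.068 m and value of joint capture above 0.0045 m), for 0.05 s.
At the end, for the whole second after the job is handed in: the tall carton lies still on a broad face (within 0.1 rad) on the mat, the four end points of it within the outer edge of the white outline (3 mm over is allowed), and the button is up again (less than 2 mm down) after being pressed at least 4.5 mm (all of step 1 and value of joint capture below 0.002 m); the robot touches nothing.
It fails at once if the tall carton is lifted (both its ends off the mat: its middle above 95 mm, or its foot above 45 mm) (height (world z) of carton_middle above 0.095 m or height (world z) of carton above 0.045 m).
It fails at once if the tall carton has fallen clear of the outline (lying with its middle more than 60 mm from the outline's centre) (angle between carton's own z axis and vertical above 1.45 rad and horizontal distance between carton_middle and mat above 0.06 m).
It fails at once if the button is pressed while the tall carton is not lying down (value of joint capture above 0.003 m and height (world z) of carton_middle above 0.04 m).
It fails at once if a bystander is moved by more than 20 mm or knocked over (distance of any of short_carton, bottle, screwdriver, lens_tray, glasses_case, tool_cup from where it was at the start of the episode above 0.02 m or angle between any of short_carton, bottle, tool_cup's own z axis and vertical above 0.4 rad).
It also fails if it takes over 43 s, if anything falls off the work surface, if the arm or the gripper's body presses on something with over 40 N, if the wrist force passes 120 N, or if a joint passes its speed limit or range.

## Working session

There is one attempt and no reset: what is moved stays moved. The work goes in short steps, Python scripts to look and compute and a tool call to move; the robot and the scene stay as the last step left them, time stands still between calls to the robot, and variables do not carry over. Pictures are saved under pics/ and viewed, and the job is handed in when it is done.

Besides the shell and the picture viewer there is one more tool, called after ">>>" as name([rows], argument=value, ...), one row to a line, values as JSON. drive_tool: Moves the arm, as the interface text tells. Its arguments: {"type":"object","properties":{"series":{"type":"array","items":{"type":"array","items":{"type":"number"}}},"newtons":{"type":"number"}},"required":["series"]}

```bash
mkdir -p pics
cat > h.py <<'E'
import numpy as np,cv2
from workcell import bot
def save(n,f):
    im=bot.grab_frame(n); cv2.imwrite('pics/'+f,im[:,:,::-1]); return im
def ray(ci,u,v):
    x=(u-ci['cx'])/ci['fx'];y=(v-ci['cy'])/ci['fy'];X,Y=x,y
    for _ in range(20):
        s=1+ci['k1']*(X*X+Y*Y);X,Y=x/s,y/s
    T=np.array(ci['cam_to_world']);d=T[:3,:3]@np.array([X,Y,1]);return T[:3,3],d
def onz(cam,u,v,z,ci=None):
    o,d=ray(ci or bot.camera_info(cam),u,v);return o+d*(z-o[2])/d[2]
def proj(cam,p,ci=None):
    ci=ci or bot.camera_info(cam)
    T=np.array(ci['cam_to_world']);q=T[:3,:3].T@(np.array(p)-T[:3,3]);x,y=q[:2]/q[2];s=1+ci['k1']*(x*x+y*y)
    return np.array([ci['cx']+ci['fx']*x*s,ci['cy']+ci['fy']*y*s])
E
python3 - <<'E'
from h import *
for n in ['scene','side','wrist']: save(n,n+'0.png'); 
print(bot.observe()); print(bot.camera_info('scene'));print(bot.camera_info('side'))
E
```

```text
{'clock': 0.15, 'qpos': array([-1.37322825,  0.52188151, -0.03632968,  1.59986381,  0.02121797,
        1.02109407, -0.11276647]), 'qd': array([-1.19850895e-03, -4.64634647e-04,  3.33310845e-04, -2.98889614e-03,
       -2.76911046e-06, -4.24410303e-04, -1.13412727e-04]), 'joint_efforts': array([ 2.77906736e-03, -9.27394867e+01,  1.98091775e+00, -3.70053470e+01,
        1.79425097e-02,  6.50761271e-03, -6.28300995e-05]), 'position': array([0.16532847, 0.60247973, 0.23085992]), 'tool_rot': array([-3.14073437e+00,  7.14621864e-05,  2.87385692e+00]), 'force': array([-0.11727839, -0.4838019 ,  0.59280543]), 'moment': array([0.0535825 , 0.0656212 , 0.03609563]), 'grip_width': 0.08539789011000495}
{'fx': 442.8403410097648, 'fy': 442.8403410097648, 'cx': 262.74499901880364, 'cy': 190.96561449992043, 'k1': 0.026919177717805828, 'cam_to_world': array([[ 0.36538584,  0.65673533, -0.65969076,  1.35531945],
       [ 0.93066842, -0.24350154,  0.27306279, -0.36411102],
       [ 0.01869426, -0.71372664, -0.70017485,  0.89915099],
       [ 0.        ,  0.        ,  0.        ,  1.        ]])}
{'fx': 389.9000773814462, 'fy': 389.9000773814462, 'cx': 252.4474872158945, 'cy': 185.38472685463208, 'k1': -0.10644560979077786, 'cam_to_world': array([[-0.9998844 ,  0.01278967,  0.0082221 ,  0.58046785],
       [ 0.00389646,  0.7382488 , -0.67451726,  0.64682332],
       [-0.01469681, -0.67440725, -0.73821329,  0.88026075],
       [ 0.        ,  0.        ,  0.        ,  1.        ]])}
```

View pics/scene0.png

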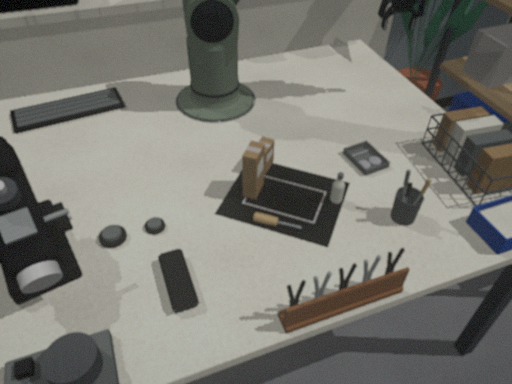

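View pics/side0.png

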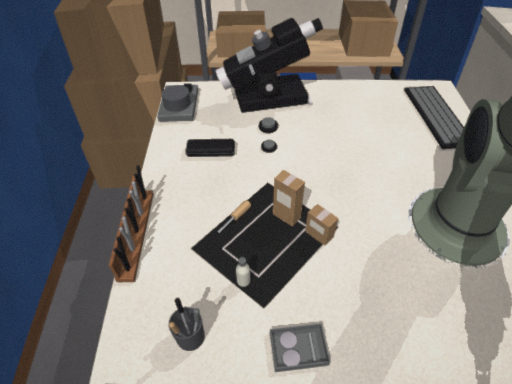

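View pics/wrist0.png

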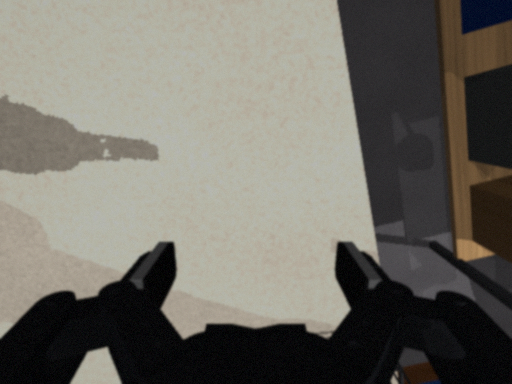

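Run:
```python
import cv2
a=cv2.imread('pics/scene0.png')[125:250,130:400];cv2.imwrite('pics/sc1.png',cv2.resize(a,None,fx=2.9,fy=2.9,interpolation=cv2.INTER_CUBIC))
a=cv2.imread('pics/side0.png')[110:310,180:350];cv2.imwrite('pics/si1.png',cv2.resize(a,None,fx=3,fy=3,interpolation=cv2.INTER_CUBIC))
from h import *
for n in ['scene','side']:
  for t in ['capture','mat','carton','bottle','short_carton','lens_tray']:
    for r in bot.masks_of(n,t):
      m=r['mask'].astype(bool);ys,xs=m.nonzero()
      print(n,t,round(r['conf'],2),np.round(r['point']),m.sum(),xs.min(),xs.max(),ys.min(),ys.max(),onz(n,*r['point'],0.0)[:2].round(3))
print(bot.observe()['clock'])
```

```text
scene capture 0.67 [109. 233.] 264 102 121 225 241 [ 0.513 -0.448]
scene capture 0.61 [154. 218.] 155 147 161 218 229 [ 0.504 -0.329]
scene mat 0.91 [290. 200.] 6179 216 348 162 246 [0.57  0.044]
scene carton 0.9 [253. 169.] 1108 242 264 140 197 [ 0.408 -0.006]
scene bottle 0.8 [338. 186.] 276 330 343 172 202 [0.568 0.201]
scene bottle 0.16 [264. 218.] 213 253 295 213 225 [ 0.607 -0.05 ]
scene short_carton 0.69 [269. 147.] 332 259 274 136 170 [0.326 0.079]
scene short_carton 0.3 [154. 219.] 146 147 161 218 229 [ 0.508 -0.328]
scene lens_tray 0.97 [365. 159.] 1009 343 390 140 174 [0.486 0.342]
side capture 0.64 [269. 143.] 71 264 274 140 147 [ 0.534 -0.352]
side mat 0.87 [258. 247.] 7595 191 322 183 308 [0.577 0.066]
side carton 0.79 [286. 196.] 1398 273 305 170 225 [ 0.49  -0.114]
side carton 0.24 [239. 270.] 345 236 249 257 285 [0.626 0.135]
side bottle 0.7 [241. 273.] 285 236 249 259 285 [0.621 0.144]
side short_carton 0.67 [322. 223.] 896 306 337 204 244 [ 0.394 -0.011]
side short_carton 0.52 [239. 211.] 213 218 250 201 232 [ 0.629 -0.059]
side lens_tray 0.73 [300. 350.] 2358 270 330 324 371 [0.485 0.344]
0.75
```

View pics/sc1.png

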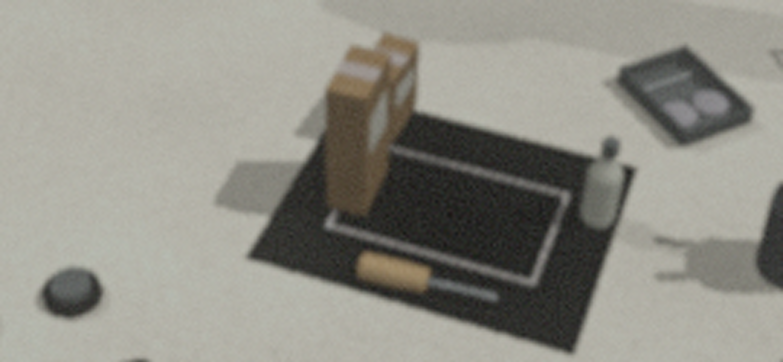

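View pics/si1.png

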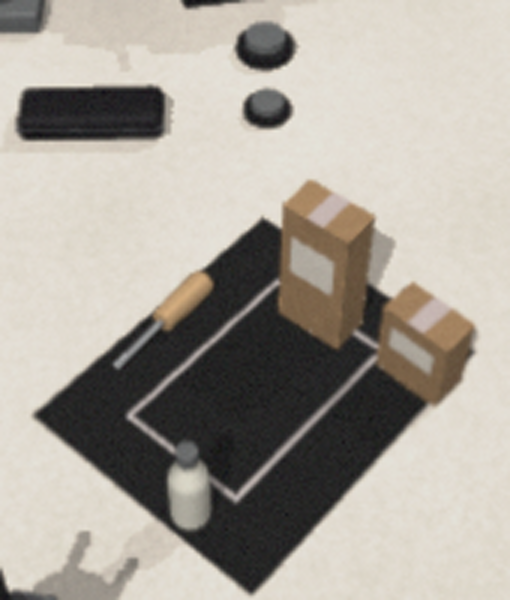

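```bash
cat > fit.py <<'E'
from h import *
from scipy.optimize import least_squares
S=lambda u,v:('side',180+u/3,110+v/3)
C=lambda u,v:('scene',130+u/2.9,125+v/2.9)
ci={n:bot.camera_info(n) for n in('side','scene')}
def fit(obs,x0):
    def w(p,l):
        c,s=np.cos(p[2]),np.sin(p[2]);return [p[0]+c*l[0]-s*l[1],p[1]+s*l[0]+c*l[1],l[2]]
    def f(p): return np.concatenate([proj(o[0],w(p,l),ci[o[0]])-o[1:] for o,l in obs])
    r=least_squares(f,x0,loss='soft_l1');print(r.x.round(4));print(f(r.x).reshape(-1,2).round(1).tolist());return r.x
m=fit([(S(35,413),(.16,-.13,.003)),(S(263,218),(-.16,-.13,.003)),(S(252,592),(.16,.13,.003)),
 (C(248,257),(-.16,-.13,.003)),(C(573,352),(.16,-.13,.003)),(C(635,168),(.16,.13,.003)),
 (S(130,416),(.103,-.063,.003)),(S(236,497),(.103,.063,.003)),(C(534,283),(.103,-.063,.003)),(C(568,194),(.103,.063,.003)),(C(328,227),(-.103,-.063,.003))],[.57,.05,.7])
h=.153
c=fit([(S(346,237),(.02,.035,h)),(S(282,203),(.02,-.035,h)),(S(311,181),(-.02,-.035,h)),(S(374,214),(-.02,.035,h)),
(S(341,347),(.02,.035,.003)),(S(280,305),(.02,-.035,.003)),(S(362,318),(-.02,.035,.003)),
(C(329,92),(-.02,-.035,h)),(C(373,98),(.02,-.035,h)),(C(390,55),(.02,.035,h)),(C(347,47),(-.02,.035,h)),
(C(327,207),(-.02,-.035,.003)),(C(368,214),(.02,-.035,.003))],[.45,-.03,.7])
d=c[:2]-m[:2];a=m[2];print('carton in mat',d@[np.cos(a),np.sin(a)],d@[-np.sin(a),np.cos(a)],c[2]-a)
for o,z in [(S(267,101),.022),(C(72,283),.022)]: print('cap',onz(o[0],o[1],o[2],z,ci[o[0]]))
k=fit([(S(388,318),(.02,-.035,.003+.085)),(S(441,348),(.02,.035,.088)),(S(413,284),(-.02,-.035,.088)),(S(474,326),(-.02,.035,.088)),(S(434,404),(.02,.035,.003)),(S(380,368),(.02,-.035,.003))],[.39,0,.7])
d=k[:2]-m[:2];print('short in mat',d@[np.cos(a),np.sin(a)],d@[-np.sin(a),np.cos(a)],k[2]-a)
E
python3 fit.py
```

```text
[0.5548 0.0358 0.8426]
[[-1.6, 0.1], [-0.6, -1.2], [-0.0, 0.5], [-1.0, -0.6], [0.5, -0.1], [0.8, -1.2], [-0.6, -0.5], [-0.2, 0.0], [-0.5, -0.6], [-0.5, -0.3], [-0.1, -1.2]]
[ 0.4948 -0.0376  0.9299]
[[1.1, 0.9], [-0.7, 0.3], [-1.7, -1.3], [0.1, -1.0], [-1.0, 0.0], [-1.3, 2.5], [-0.4, 0.5], [-1.0, -1.1], [-1.4, -0.4], [-0.3, -1.6], [0.4, -1.5], [0.4, -0.3], [-0.2, 0.1]]
carton in mat -0.09476506685745148 -0.004104579336803846 0.08730800612696821
cap [ 0.53455748 -0.3232976   0.022     ]
cap [ 0.54065924 -0.33009818  0.022     ]
[0.4077 0.0316 0.7833]
[[-1.6, -3.4], [2.3, 1.9], [-0.3, -0.6], [0.8, 0.1], [0.4, 2.1], [-1.8, -0.8]]
short in mat -0.10101746625758873 0.10693103010741559 -0.05924348686788039
```

>>> drive_tool([
  [0, 0.035, -0.038, 0.01, -0.12],
  [0, 0.035, -0.038, 0.01, -0.12],
  [0, 0.035, -0.038, 0.01, -0.12],
  [0, 0.035, -0.038, 0, -0.12],
  [0, 0.035, -0.038, 0, -0.12],
  [0, 0.035, -0.038, 0, -0.12],
  [0, 0.025, -0.04, 0, -0.12],
  [0, 0.0, -0.045, 0, -0.12],
  [0, 0.0, -0.045, 0, -0.12],
  [0, 0.0, -0.045, 0, -0.12],
  [0, 0.0, -0.045, 0, -0.12],
  [0, 0, -0.045, 0, -0.12],
])

```text
clock: 1.95
position: [0.3932, 0.1065, 0.2614]
tool_rot: [3.137, -0.007, 1.385]
force: [0.3, 0.3, -0.2]
grip_width: 0.0001
```

>>> drive_tool([
  [0, 0.005, -0.04, 0, -0.1],
  [0, 0.005, -0.04, 0, -0.1],
  [0, 0.005, -0.04, 0, -0.1],
  [0, 0.01, -0.04, 0, -0.1],
  [0, 0.015, -0.03, 0, -0.055],
  [0, 0.0, 0, 0, 0],
])

```text
clock: 2.55
position: [0.4327, -0.0961, 0.2635]
tool_rot: [3.133, -0.012, 0.9]
force: [-0.2, 1.3, -0.0]
grip_width: 0.0
```

Run:
```python
from h import *
a=save('side','side1.png')[110:310,180:350];cv2.imwrite('pics/si2.png',cv2.resize(a[:,:,::-1],None,fx=3,fy=3,interpolation=cv2.INTER_CUBIC))
save('wrist','wrist1.png');print(bot.observe()['position'],bot.camera_info('wrist')['cam_to_world'])
```

```text
[ 0.43162876 -0.09321285  0.26312103] [[ 0.78668663 -0.59532279 -0.16344703  0.47374684]
 [-0.617319   -0.75581352 -0.21831898 -0.03672958]
 [ 0.00643479  0.27264757 -0.96209246  0.40726193]
 [ 0.          0.          0.          1.        ]]
```

View pics/si2.png

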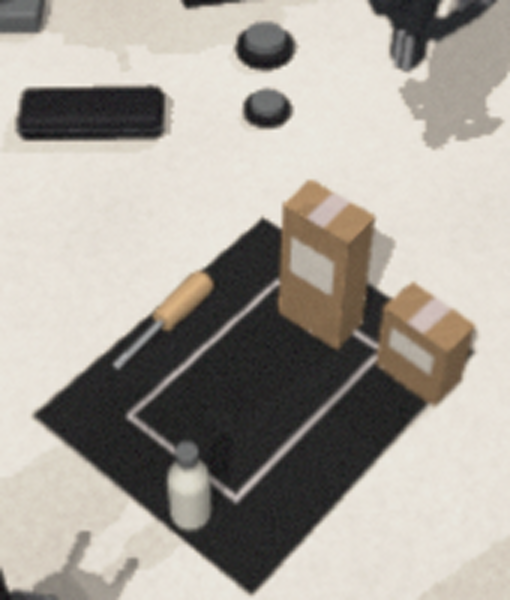

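View pics/wrist1.png

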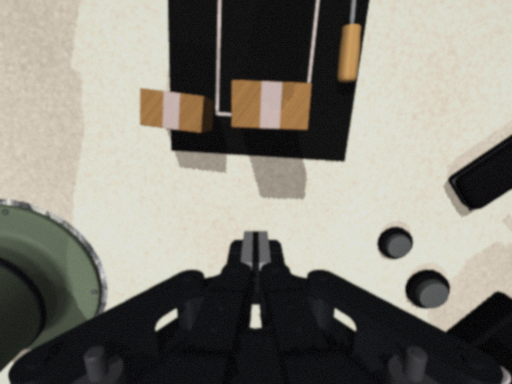

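Run:
```python
from h import *
P=[onz('wrist',*p,.153)[:2] for p in [(232,80),(311,83),(309,130),(232,127)]]
P=np.array(P);print(P.round(4),P.mean(0), np.linalg.norm(P[0]-P[1]),np.linalg.norm(P[1]-P[2]),np.linalg.norm(P[3]-P[2]))
for a,b in ((0,1),(3,2)):
  d=P[a]-P[b];print(np.arctan2(d[1],d[0])-np.pi/2)
print('matedge',[onz('wrist',*p,.003)[:2].round(4) for p in [(173,151),(345,160)]])
print('line',[onz('wrist',*p,.003)[:2].round(4) for p in [(219,5),(218,113)]])
for p in[(398,241),(432,287)]:print('cap',onz('wrist',*p,.022))
im=cv2.imread('pics/wrist1.png')[200:320,360:480];cv2.imwrite('pics/w1c.png',cv2.resize(im,None,fx=4,fy=4))
```

```text
[[ 0.4794  0.0006]
 [ 0.5322 -0.0439]
 [ 0.5078 -0.0756]
 [ 0.4541 -0.0301]] [ 0.49337826 -0.03726752] 0.06904936056829573 0.03995930137892318 0.0704224431648061
0.8709685523626862
0.8674175021927022
matedge [array([0.352 , 0.0012]), array([ 0.5453, -0.1679])]
line [array([0.5265, 0.1022]), array([0.4392, 0.0012])]
cap [ 0.53793698 -0.31948298  0.022     ]
cap [ 0.54030646 -0.42636133  0.022     ]
```

View pics/w1c.png

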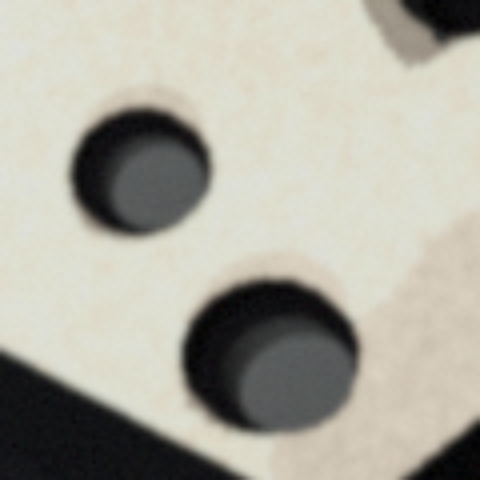

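>>> drive_tool([
  [0, 0.002, -0.004, -0.035, -0.02],
  [0, 0.002, -0.004, -0.035, -0.01],
  [0, 0.002, -0.002, -0.035, 0],
  [0, 0.002, 0, -0.02, 0],
  [0, 0, 0, -0.005, 0],
  [0, 0, 0, 0, 0],
])

```text
clock: 3.25
position: [0.4395, -0.0964, 0.1299]
tool_rot: [3.136, -0.016, 0.887]
force: [-0.4, 0.5, -0.5]
grip_width: 0.0005
```

>>> drive_tool([
  [0, 0.01, 0.011, 0.002, 0],
  [0, 0.01, 0.011, 0.001, 0],
  [0, 0.006, 0.007, 0, 0],
  [0, 0.004, 0.005, 0, 0],
  [0, 0.004, 0.005, 0, 0],
  [0, 0.004, 0.004, 0, 0],
])

```text
clock: 3.85
position: [0.4823, -0.0475, 0.1371]
tool_rot: [3.132, -0.021, 0.891]
force: [0.1, 0.1, -0.3]
grip_width: 0.0001
```

Run:
```python
from h import *
a=save('side','side2.png')[110:310,180:350];cv2.imwrite('pics/si3.png',cv2.resize(a[:,:,::-1],None,fx=3,fy=3,interpolation=cv2.INTER_CUBIC))
```

```text
(no output)
```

View pics/si3.png

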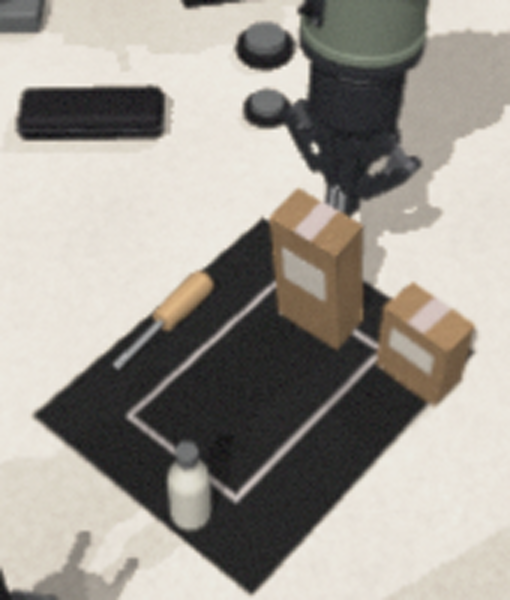

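The carton is tipping towards +x: its top has moved to about crop (315,190) and its foot is unmoved at (341,347). The fingertip is centred behind it, so I'll keep pushing.

>>> drive_tool([
  [0, 0.004, 0.005, 0, 0],
  [0, 0.004, 0.005, 0, 0],
  [0, 0.004, 0.005, 0, 0],
  [0, 0.004, 0.005, 0, 0],
  [0, 0.004, 0.005, 0, 0],
  [0, 0, 0, 0, 0],
])

```text
clock: 4.5
position: [0.5045, -0.02, 0.1369]
tool_rot: [3.132, -0.021, 0.891]
force: [-0.4, -0.6, 0.3]
grip_width: 0.0002
```

Run:
```python
from h import *
a=save('side','side3.png')[110:310,180:350];cv2.imwrite('pics/si4.png',cv2.resize(a[:,:,::-1],None,fx=3,fy=3,interpolation=cv2.INTER_CUBIC))
```

```text
(no output)
```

View pics/si4.png

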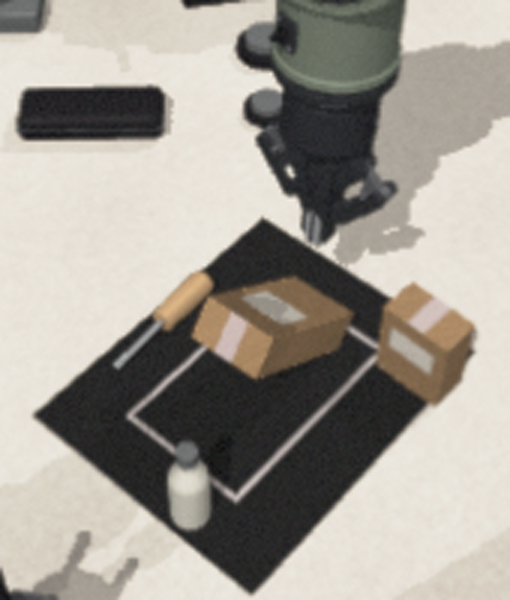

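>>> drive_tool([
  [0, -0.01, -0.01, 0.02, 0],
  [0, -0.015, -0.02, 0.03, 0],
  [0, -0.02, -0.03, 0.03, 0],
  [0, -0.02, -0.03, 0.03, 0],
  [0, 0, 0, 0.02, 0],
  [0, 0, 0, 0, 0],
])

```text
clock: 5.15
position: [0.4341, -0.1151, 0.2703]
tool_rot: [3.134, -0.019, 0.889]
force: [1.1, 0.2, -0.1]
grip_width: 0.0003
```

Run:
```python
from h import *
a=save('side','side4.png')[110:310,180:350];cv2.imwrite('pics/si5.png',cv2.resize(a[:,:,::-1],None,fx=3,fy=3,interpolation=cv2.INTER_CUBIC))
save('wrist','wrist2.png'); np.save('ci.npy',bot.camera_info('wrist'),allow_pickle=True)
```

```text
(no output)
```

View pics/si5.png

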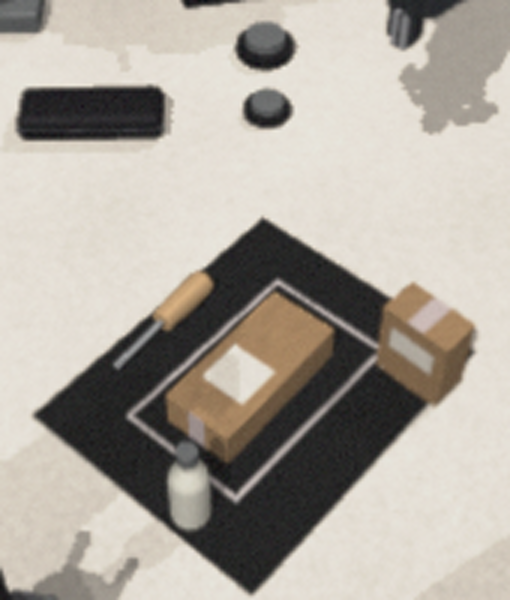

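View pics/wrist2.png

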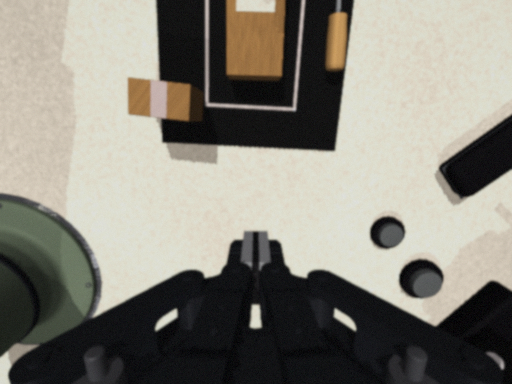

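```bash
cat >> fit.py <<'E'
print('---')
t=.043
L=fit([(S(275,293),(-.075,-.035,t)),(S(333,330),(-.075,.035,t)),(S(168,396),(.075,-.035,t)),(S(228,438),(.075,.035,t)),(S(228,461),(.075,.035,.003)),(S(333,352),(-.075,.035,.003))],[.56,.03,.85])
for l in [(-.075,-.035),(-.075,.035),(.075,-.035),(.075,.035)]:
    c,s=np.cos(L[2]),np.sin(L[2]);d=np.array([L[0]+c*l[0]-s*l[1]-m[0],L[1]+s*l[0]+c*l[1]-m[1]]);print('end in mat',(d@[np.cos(a),np.sin(a)]).round(4),(d@[-np.sin(a),np.cos(a)]).round(4))
w=np.load('ci.npy',allow_pickle=True).item()
print('cap',onz('wrist',390,233,.022,w))
for p in [(227,76),(281,79)]: print(onz('wrist',*p,.043,w))
print('housing',onz('wrist',388,232,.006,w))
E
python3 fit.py | sed -n '/---/,$p'
```

```text
---
[0.5596 0.0423 0.8662]
[[-0.3, -1.0], [0.8, -0.6], [-0.7, -0.6], [0.1, 0.2], [0.2, 0.9], [-0.1, 0.9]]
end in mat -0.0661 -0.0361
end in mat -0.0678 0.0339
end in mat 0.0838 -0.0325
end in mat 0.0822 0.0375
cap [ 0.53500159 -0.32455215  0.022     ]
[0.48418991 0.00419306 0.043     ]
[ 0.53509953 -0.04148264  0.043     ]
housing [ 0.5358043  -0.33184717  0.006     ]
```

>>> drive_tool([
  [0, 0.02, -0.04, -0.02, 0],
  [0, 0.02, -0.04, -0.02, 0],
  [0, 0.02, -0.04, -0.03, 0],
  [0, 0.02, -0.04, -0.03, 0],
  [0, 0.012, -0.025, -0.03, 0],
  [0, 0.006, -0.01, -0.03, 0],
  [0, 0, 0, 0, 0],
  [0, 0, 0, 0, 0],
])

```text
clock: 6.05
position: [0.5283, -0.3026, 0.0962]
tool_rot: [-3.133, -0.017, 0.901]
force: [0.1, 1.0, 0.7]
grip_width: 0.0002
```

Run:
```python
from h import *
a=save('side','side5.png')[110:240,200:350];cv2.imwrite('pics/si6.png',cv2.resize(a[:,:,::-1],None,fx=4,fy=4,interpolation=cv2.INTER_CUBIC))
save('wrist','wrist3.png'); print(bot.observe()['position'])
```

```text
[ 0.52886881 -0.30201027  0.0973551 ]
```

View pics/si6.png

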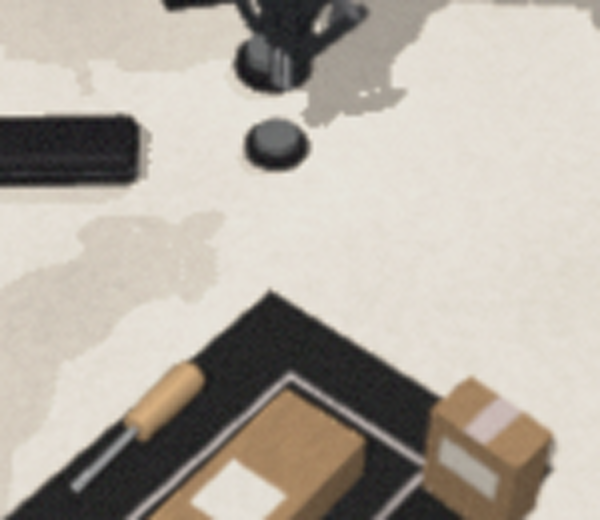

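View pics/wrist3.png

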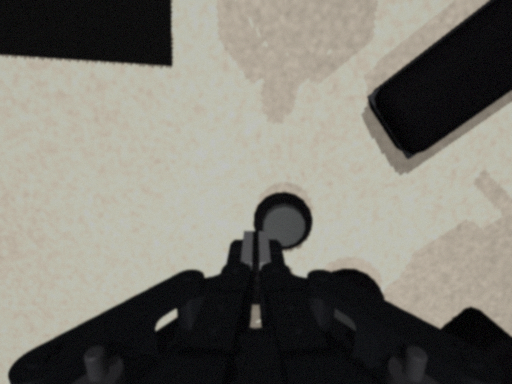

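Run:
```python
from h import *
print(onz('wrist',284,226,.022),onz('side',269,144.6,.022))
o=bot.observe()['position'];print(o)
```

```text
[ 0.53597534 -0.33122385  0.022     ] [ 0.53471126 -0.31866646  0.022     ]
[ 0.52886881 -0.30201027  0.0973551 ]
```

>>> drive_tool([
  [0, 0.004, -0.013, -0.02, 0],
  [0, 0.003, -0.012, -0.02, 0],
  [0, 0, 0, -0.014, 0],
  [0, 0, 0, -0.002, 0],
  [0, 0, 0, 0, 0],
])

```text
clock: 6.65
position: [0.5397, -0.3237, 0.0465]
tool_rot: [3.141, -0.022, 0.908]
force: [0.1, -0.2, 0.3]
grip_width: 0.0002
```

Run:
```python
from h import *
a=save('side','side6.png')[110:240,200:350];cv2.imwrite('pics/si7.png',cv2.resize(a[:,:,::-1],None,fx=4,fy=4,interpolation=cv2.INTER_CUBIC))
save('wrist','wrist4.png'); print(bot.observe()['position'])
```

```text
[ 0.53991869 -0.32372065  0.04674632]
```

View pics/si7.png

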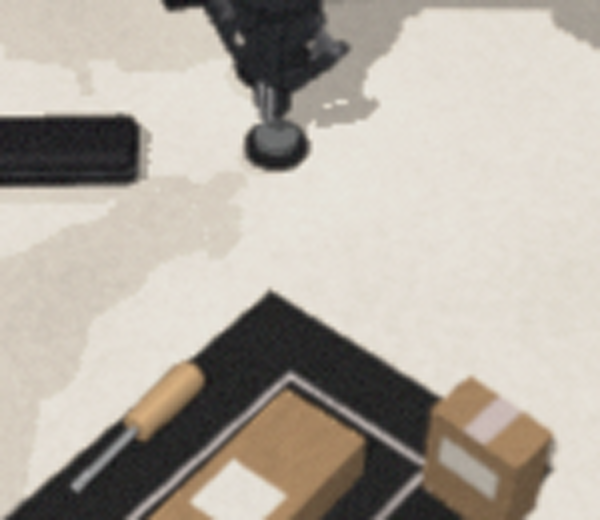

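View pics/wrist4.png

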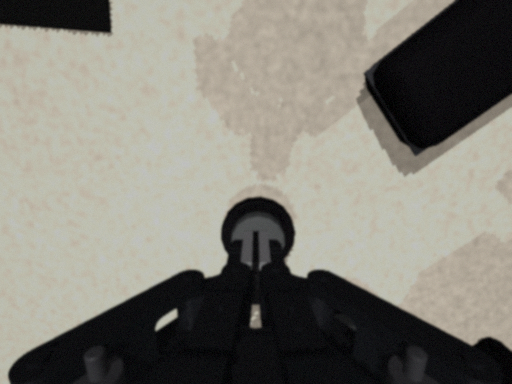

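>>> drive_tool([
  [0, -0.001, 0, -0.014, 0],
  [0, -0.001, 0, -0.008, 0],
  [0, 0, 0, -0.003, 0],
  [0, 0, 0, -0.002, 0],
])

```text
clock: 7.15
position: [0.5387, -0.3232, 0.0195]
tool_rot: [3.139, -0.023, 0.909]
force: [1.7, -0.3, 3.3]
grip_width: -0.0001
```

>>> drive_tool([
  [0, 0, 0, -0.003, 0],
  [0, 0, 0, -0.003, 0],
  [0, 0, 0, -0.002, 0],
])

```text
clock: 7.45
position: [0.5392, -0.3234, 0.0152]
tool_rot: [3.138, -0.026, 0.909]
force: [-16.1, 12.8, 56.9]
grip_width: 0.0002
```

>>> drive_tool([
  [0, 0, 0, 0.003, 0],
  [0, 0, 0, 0.02, 0],
  [0, 0, 0, 0.03, 0],
  [0, 0, 0, 0.04, 0],
  [0, -0.01, 0.02, 0.04, 0],
  [0, -0.02, 0.03, 0.02, 0],
  [0, -0.02, 0.03, 0, 0],
  [0, 0, 0, 0, 0],
  [0, 0, 0, 0, 0],
  [0, 0, 0, 0, 0],
])

```text
clock: 8.45
position: [0.4865, -0.2415, 0.1743]
tool_rot: [3.137, -0.028, 0.907]
force: [-0.2, -0.6, -0.0]
grip_width: 0.0001
```

Run:
```python
from h import *
a=save('side','side7.png')[110:310,180:350];cv2.imwrite('pics/si8.png',cv2.resize(a[:,:,::-1],None,fx=3,fy=3,interpolation=cv2.INTER_CUBIC))
b=cv2.imread('pics/side4.png')[110:310,180:350];cv2.imwrite('pics/si9.png',cv2.resize(np.hstack([a[20:,:,::-1],b[20:]]),None,fx=2.3,fy=2.3,interpolation=cv2.INTER_CUBIC))
o=bot.observe();print(o['position'],o['force'])
d=cv2.absdiff(np.ascontiguousarray(a[70:,:,::-1]),b[70:]).max(2);print((d>50).sum(),np.argwhere(d>50)[:20])
```

```text
[ 0.4865195  -0.24174428  0.17424971] [ 0.29238882 -0.5162121   0.37695633]
0 []
```

View pics/si9.png

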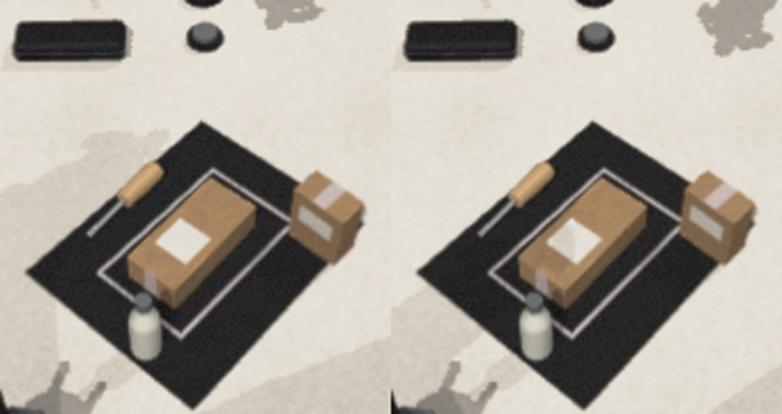

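The before and after pictures match: the carton lies flat inside the outline, the bystanders haven't moved, and the button at (204,35) is up.

```bash
python3 -c "
from workcell import bot
print(bot.job_done())"
```

```text
the job is handed in; nothing more can be done
None
```

I pushed the tall carton over, it fell onto the mat inside the white outline, and I then pressed the smaller (capture) button to its stop and released it. I handed the job in at about 8.5 s; no verdict was reported.

**Carton:** I pushed it with shut fingers about 130 mm above the mat, and it tipped about its front lower edge. A fit to the side picture puts its ends at x from -0.068 to 0.084 m and y from -0.036 to 0.038 m in the mat frame. That is at least 24 mm inside the limits.

**Button:** I pressed until the tool reached z = 0.0152 m and met the hard stop. The force there was 57 N upward, well above the roughly 5 N of the spring. It is below the 120 N wrist limit, but above the 40 N limit that applies to the arm and gripper body. Only the fingertips should have been touching.

**Last checks:** The side pictures from before and after the press showed no change over the mat, so the carton and the things on it had not moved. The button looked up and the robot was touching nothing (force about zero). The lens tray and tool cup were not checked after the start, but the arm did not go near them.

**Disagreements:** The position estimates for the cap differed by up to about 12 mm between views. I used a middle value and checked in the pictures that the tip was over the cap before pressing. The first carton heading, from the side and scene cameras, was 0.06 rad off the wrist camera's, and I used the wrist value.

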